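# Push the timer and the match box into the corner rail

### The job

Tidy up by pushing only: first push the round kitchen timer that stands in front of the L-shaped wooden rail into the corner of the rail, until it stands against both bars. Then push the match box lying to the left of it flat against the long back bar, long side along it, and along the bar until its end meets the timer. Use the fingertips or the outside of the fingers: never lift or tip the timer or the match box, and leave everything else on the worktop where it is.

Things in the scene. Friction and masses are not known exactly. Their poses are not given: they have to be found in the camera images.
- corner_rail: fixed L-shaped rail of pale wood: two bars 18 mm thick, 30 mm high. Origin: inner corner of the L, at the surface; z up, +x away from the robot. The back bar runs 330 mm along +y (to the left), inner face at x = 0; the side bar runs 80 mm along -x, inner face at y = 0; the work lies at x < 0, y > 0. A lamp stands behind the corner; over the rear, behind the back bar, hangs a cabinet, underside 0.47 m up
- kitchen_timer: round kitchen timer, white base and black dial, 63 mm in diameter (upright cylinder of radius 31.5 mm up to 38 mm high, then a bar grip across the top to 54 mm), about 0.11 kg; the dial does not turn. Origin: centre of its underside, z up. In the corner its centre lies 31.5 mm from each inner face of the rail. Starts in front of the back bar, nearer the corner than the match box (a like timer far back by the vase is scenery)
- match_box: closed match box lying flat, 38 (its x) x 58 (its y) x 16 mm high (about 40 mm across x where things touch it), about 0.03 kg. It does not slide open. Origin: centre of its underside, z up. Starts in front of the left part of the back bar, a long side towards the bar within 20 degrees (a like box far to the left is scenery)
- sugar_canister: black lidded sugar canister, 77 mm across, 100 mm high; bystander, loose, to be left alone; behind the back bar. Origin: centre of its underside
- espresso_cup1: white espresso cup with a handle, 64x91x50 mm; bystander, loose, to be left alone. Origin: centre of its underside
- espresso_cup2: dark espresso cup with a handle, 64x87x50 mm; bystander, loose, to be left alone. Origin: centre of its underside
- coffee_scoop: brass coffee scoop with a flat handle, 42x82x25 mm; bystander, loose, to be left alone; on the far right, beside a tall fridge that narrows the way for an arm swinging in from the right to about 0.5 m from the base axis. Origin: centre of its underside
- tea_light: small round tea light, 38 mm across, 15 mm high; bystander, loose, to be left alone. Origin: centre of its underside
- glazed_mug: stoneware mug with a handle, 120x87x72 mm; bystander, loose, to be left alone. Origin: centre of its underside
- milk_pitcher: milk pitcher with a handle, 74x98x98 mm; bystander, loose, to be left alone. Origin: centre of its underside
Not all that is in view belongs to the job. There is more than one size of the match_box; the job needs the middle-sized.

How it is judged:
On the way, in this order (a step that is already met when the one before it is completed fails the run):
1. the timer stands in the corner, against both bars (x of kitchen_timer in the frame of corner_rail above -0.0375 m and y of kitchen_timer in the frame of corner_rail below 0.0375 m and height (world z) of kitchen_timer below 0.006 m), for 0.2 s.
2. the match box lies flush against the back bar with its end at the timer (all of step 1 and x of match_box in the frame of corner_rail above -0.026 m and angle between the y axis of match_box and the y axis of corner_rail, either way round below 0.12 rad and horizontal distance between kitchen_timer and match_box below 0.071 m and y of match_box in the frame of corner_rail above 0.08 m and height (world z) of match_box below 0.006 m), for 0.2 s.
At the end, for the whole second after the job is handed in: The timer is upright on the worktop within 6 mm of both bars; the match box lies flat within 6 mm of the back bar, its long side parallel to the bar within 0.12 rad, its end within about 10 mm of the timer (centres less than 71 mm apart); both at rest (all of step 2 and linear speed of each of kitchen_timer, match_box below 0.01 m/s and angle between each of kitchen_timer, match_box's own z axis and vertical below 0.08 rad); the robot touches nothing.
It fails at once if the timer was lifted or tipped (height (world z) of kitchen_timer above 0.012 m or angle between kitchen_timer's own z axis and vertical above 0.35 rad).
It fails at once if the match box was lifted or tipped (height (world z) of match_box above 0.012 m or angle between match_box's own z axis and vertical above 0.35 rad).
It fails at once if another thing on the worktop was moved by more than 20 mm (distance of any of sugar_canister, espresso_cup1, espresso_cup2, coffee_scoop, tea_light, glazed_mug, milk_pitcher from where it was at the start of the episode above 0.02 m).
It also fails if it takes over 67 s, if anything falls off the work surface, if the arm or the gripper's body presses on something with over 40 N, if the wrist force passes 120 N, or if a joint passes its speed limit or range.

### The arm

A 7-joint arm with a two-finger parallel gripper is mounted at the origin on a cart in front of the work surface, level with it; the furniture and walls round the work are solid. World frame = base frame: x ahead of the robot, y to its left, z up, the work surface at z = 0. Lengths are in m, angles in rad, forces in N, time in s.
With the tool pointing down it reaches from about 0.425 to 0.95 m from the base axis. Payload 4.7 kg.
Tool frame: the origin (TCP) lies on the centre line of the jaws, within the pads' length; the fingertips stand 8 mm ahead of it and the grasp point (between the pads) lies 11 mm behind it (r.nose_length is the distance from the TCP to the fingertips, in m); z points along the fingers, y is the direction in which the jaws open and shut (so a half turn about z gives the same grasp; the last joint's range is limited). The gripper opens to 87 mm and grips with 3 to 60 N. Pads are 19 mm wide; open, the fingers measure 117 mm over their backs; the gripper's body (75 mm by 190 mm) begins 51 mm behind the grasp point.
Start: joints at [-1.275, 0.469, -0.049, 1.532, 0.024, 1.141, -0.082], TCP at [0.215, 0.64, 0.231] pointing down, gripper open.
Joint ranges: [-2.59, 2.59], [-0.33, 1.99], [-1.39, 1.29], [0.1, 2.45], [-1.04, 4.18], [0.21, 1.99], [-2.66, 2.66]. Speed limits (rad/s): [2.57, 2.57, 3.14, 3.14, 3.14, 3.14, 3.14].

### API

Orientations are given as a unit quaternion [w, x, y, z].
In Python, from workcell import r gives the robot as it stands.
- The arm moves only by the tool step_arm, never from a script. Its argument "plan" is a list of rows, each a list of 4 numbers: the shift along the world's x, y, z in mm, then the turn about the world's z in rad. In form: [[tx, ty, tz, twist], ...]. A call has 1 to 8 rows; each row shifts and turns the commanded pose from where the row before left it; what a row does not reach is not made up. A row lasts 1/8 s, in which the tool goes at most 62.5 mm and 10.7 degrees, less where a joint would pass 70% of its speed; a pose out of reach is approached as far as the arm can. A call is refused whole if a number of a shift passes 62.5 or a number of a turn 0.188, either way. A call with a gripper value outside its range is refused whole. "claw" is the opening, from 0 (shut) to 1 (fully open), set as the call begins (left out, the last holds). The fingers move at their own pace and stop on an object; "squeeze" is the grip in N (left out, the last holds). Time passes only in rows, so rows that do not move let the fingers close. It gives the time, the measured TCP pose, the force and the opening at its end, in the units of the state.
- r.read_state(): the state, without advancing time (a new reading comes with each control period).
- r.capture(name): name is "side" or "top"; returns the picture (480x640x3 uint8, red, green, blue); there is no depth.
- r.get_calibration(name): a dict with "fov_y" (degrees; the focal length in pixels is half the picture's height over the tangent of half this angle, whatever the lens; pixels are square), "cx", "cy" (the principal point, pixels), "R" (3x3) and "t" (3): a world point X has camera coordinates R X + t. Camera axes: x right, y down, z forward; pixel columns grow to the right and rows downward; lengths in m; the calibration is good to about 2 mm. A picture is of the moment at which its call begins. get_calibration takes no time and is no camera call.
- r.close_job(): hands the job in, once; it reports no verdict.
The state is a dict: "t": time; "q": joint angles; "qd": joint speeds; "joint_efforts": joint torques, N m; "ee_pos": TCP position; "tcp_rot": TCP orientation; "force": force on the tool from outside, world axes, zero at the start; "wrist_torque": the same for the moment, N m; "opening": finger opening in m.
Only numpy, scipy, OpenCV 4.12 (cv2) and the standard library are available. Lean on these libraries where they do the work, as an engineer would, in place of code of your own. Each camera call takes 0.05 s, during which the arm holds its last target. There are 200 camera calls.

## Working session

There is one attempt and no reset: what is moved stays moved. The work goes in short steps, Python scripts to look and compute and a tool call to move; the robot and the scene stay as the last step left them, time stands still between calls to the robot, and variables do not carry over. Pictures are saved under pics/ and viewed, about 8 in all and at most 12, crops included, and the job is handed in when it is done.

Besides the shell and the picture viewer there is one more tool, called after "Call:" as name(argument=value, ...), one argument or row to a line, values as JSON. step_arm: Moves the arm, as the interface text tells. Its arguments: {"type":"object","properties":{"plan":{"type":"array","items":{"type":"array","items":{"type":"number"}}},"claw":{"type":"number"},"squeeze":{"type":"number"}},"required":["plan"]}

```bash
mkdir -p pics
python3 - <<'E'
from workcell import r
import cv2
for n in("side","top"):
    cv2.imwrite(f"pics/{n}0.png",r.capture(n)[...,::-1]); print(n,r.get_calibration(n))
print(r.read_state(), r.nose_length)
E
```

```text
side {'fov_y': 45.66453848586364, 'cx': 318.7088234299546, 'cy': 236.42634005821503, 'R': array([[ 9.04123047e-01, -4.27272170e-01,  9.75382815e-05],
       [-1.75295491e-01, -3.71139633e-01, -9.11880948e-01],
       [ 3.89657552e-01,  8.24435483e-01, -4.10454781e-01]]), 't': array([-0.33366849,  0.21001864,  1.01193599])}
top {'fov_y': 47.31457166133937, 'cx': 310.64053218637247, 'cy': 236.71433829051188, 'R': array([[-0.01030512, -0.9996661 ,  0.02369579],
       [-0.9944557 ,  0.00776561, -0.10486926],
       [ 0.10465023, -0.02464511, -0.99420368]]), 't': array([0.27029803, 0.48189015, 1.45953951])}
{'t': 0.1, 'q': array([-1.27490425,  0.46935937, -0.04860816,  1.53353134,  0.02409277,
        1.14100982, -0.08232274]), 'qd': array([-1.20048320e-03, -2.47198187e-03,  7.76805887e-04, -2.40356197e-03,
        6.92132834e-04,  6.95847683e-05, -6.76388939e-04]), 'joint_efforts': array([ 5.24403404e-04, -5.09172213e+01, -8.11185362e-02, -2.36827147e+01,
       -6.14585239e-02,  3.44826293e-02,  6.59394800e-05]), 'ee_pos': array([0.21521482, 0.63923511, 0.22962362]), 'tcp_rot': array([-1.16302739e-04,  1.61676163e-01,  9.86843491e-01, -8.53453082e-04]), 'force': array([-0.04685046, -0.07913447,  0.72803435]), 'wrist_torque': array([ 0.05906108, -0.02987576,  0.04091899]), 'opening': 0.08707380741273234} 0.008
```

View pics/side0.png

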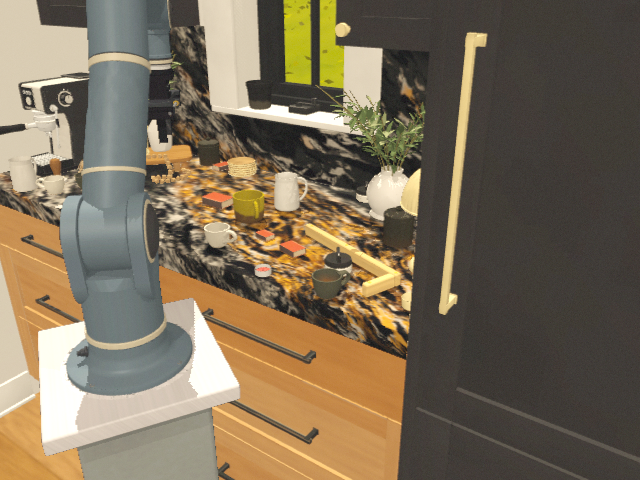

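View pics/top0.png

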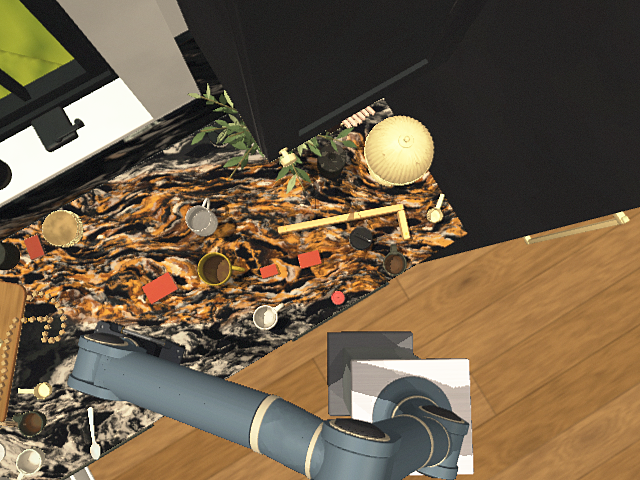

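The top view shows the rail corner near px (402,209), the timer at (361,239), and two small boxes at (309,259) and (268,270). There is a bigger box at (160,288). I'll enlarge both views.

```bash
cat > h.py <<'E'
import numpy as np
from workcell import r
def cam(n):
    c=r.get_calibration(n); return c, 240/np.tan(np.radians(c['fov_y']/2))
def ray(n,p):
    c,f=cam(n); d=c['R'].T@np.array([(p[0]-c['cx'])/f,(p[1]-c['cy'])/f,1]); return -c['R'].T@c['t'],d
def at(n,p,z):
    o,d=ray(n,p); return (o+d*(z-o[2])/d[2]).round(4)
def tri(pt,ps):
    (a,u),(b,v)=ray('top',pt),ray('side',ps)
    s=np.linalg.lstsq(np.c_[u,-v],b-a,rcond=None)[0]; p,q=a+u*s[0],b+v*s[1]
    return ((p+q)/2).round(4), np.linalg.norm(p-q).round(4)
def proj(n,X):
    c,f=cam(n); x=c['R']@np.asarray(X)+c['t']; return [c['cx']+f*x[0]/x[2],c['cy']+f*x[1]/x[2]]
E
python3 - <<'E'
import cv2
a=cv2.imread('pics/top0.png')[185:325,240:450]; b=cv2.imread('pics/side0.png')[210:310,240:420]
cv2.imwrite('pics/t1.png',cv2.resize(a,(798,532),interpolation=cv2.INTER_CUBIC))
cv2.imwrite('pics/s1.png',cv2.resize(b,(792,440),interpolation=cv2.INTER_CUBIC))
E
```

```text
(no output)
```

View pics/t1.png

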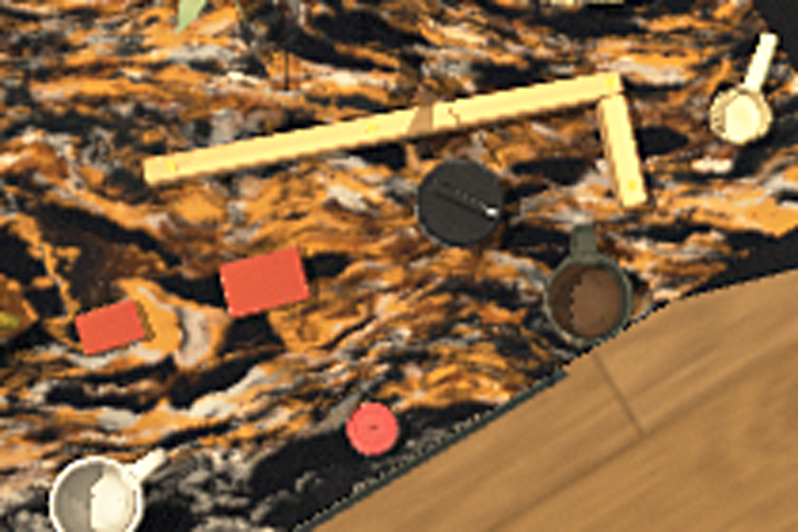

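View pics/s1.png

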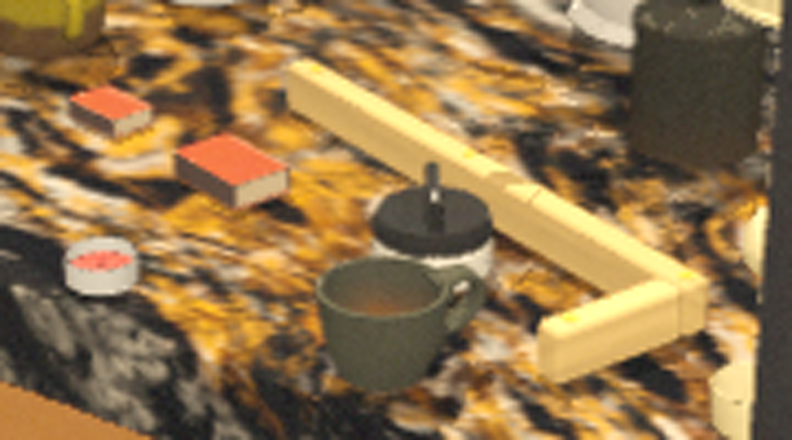

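Run:
```python
from h import *
T=lambda x,y:(240+(x+.5)/3.8-.5,185+(y+.5)/3.8-.5)
S=lambda x,y:(240+(x+.5)/4.4-.5,210+(y+.5)/4.4-.5)
for n in('top','side'): c,_=cam(n); print(n,(-c['R'].T@c['t']).round(3))
P=lambda k,p,z: print(k,at('top',T(*p),z))
for k,p in dict(backL_o=(144,159),backL_i=(149,184),outc=(620,72),innerc=(601,98),side_in=(622,206),side_out=(648,202)).items():P(k,p,.03)
for k,p in dict(bTL=(220,266),bTR=(297,247),bBR=(309,296),bBL=(233,316)).items():P(k,p,.016)
for k,p in dict(sTL=(75,320),sTR=(138,299),sBR=(147,338),sBL=(85,355)).items():P(k,p,.016)
P('timer',(459,203),.038);P('timerL',(416,203),.038);P('timerR',(502,203),.038)
P('tea',(373,429),.015);P('cup2',(589,300),.05);P('cup2handle',(584,232),.03);P('cup1',(97,500),.05);P('cup1h',(155,460),.03)
print('tri box',tri(T(265,282),S(232,166)),'timer',tri(T(459,203),S(432,225)),'railL',tri(T(144,159),S(300,60)),'outc',tri(T(620,72),S(708,283)),'sideout',tri(T(648,202),S(578,352)))
```

```text
top [0.329 0.302 1.495]
side [-0.056 -0.899  0.607]
backL_o [0.5119 0.355  0.03  ]
backL_i [0.4941 0.3515 0.03  ]
outc [0.5721 0.0146 0.03  ]
innerc [0.5534 0.0288 0.03  ]
side_in [0.4758 0.0159 0.03  ]
side_out [ 0.4785 -0.0027  0.03  ]
bTL [0.4365 0.3018 0.016 ]
bTR [0.4496 0.2468 0.016 ]
bBR [0.4146 0.2386 0.016 ]
bBL [0.4009 0.2928 0.016 ]
sTL [0.399  0.4048 0.016 ]
sTR [0.4135 0.3601 0.016 ]
sBR [0.3858 0.3539 0.016 ]
sBL [0.3742 0.3977 0.016 ]
timer [0.478  0.1329 0.038 ]
timerL [0.4782 0.1633 0.038 ]
timerR [0.4778 0.1025 0.038 ]
tea [0.3201 0.1944 0.015 ]
cup2 [0.4081 0.0448 0.05  ]
cup2handle [0.4574 0.0435 0.03  ]
cup1 [0.2738 0.3874 0.05  ]
cup1h [0.3002 0.3482 0.03  ]
tri box (array([0.4252, 0.2697, 0.0095]), np.float64(0.0002)) timer (array([0.4793, 0.1313, 0.0241]), np.float64(0.0003)) railL (array([0.5094, 0.3563, 0.0257]), np.float64(0.0065)) outc (array([0.5724, 0.014 , 0.0255]), np.float64(0.001)) sideout (array([ 0.4827, -0.0067,  0.0182]), np.float64(0.0066))
```

Call:
step_arm(
  plan=[
    [25,-30,0,0.0625],
    [25,-30,0,0.0625],
    [25,-30,0,0.0625],
    [25,-30,0,0.0625],
    [25,-30,0,0.0625],
    [25,-30,0,0.0625],
    [25,-30,0,0.0625],
    [25,-30,0,0.0625],
  ],
  claw=0.29,
)

```text
t: 1.1
ee_pos: [0.4159, 0.3985, 0.2302]
tcp_rot: [-0.0, -0.089, 0.996, -0.0]
force: [0.1, 0.2, 0.1]
opening: 0.0258
```

Call:
step_arm(
  plan=[
    [1,-34,-10,0],
    [1,-34,-10,0],
    [1,-34,-10,0],
    [1,-34,-10,0],
    [1,-34,-10,0],
    [1,-34,-10,0],
    [1,-34,-10,0],
    [1,-34,-10,0],
  ],
)

```text
t: 2.1
ee_pos: [0.4231, 0.1265, 0.1501]
tcp_rot: [-0.0, -0.088, 0.996, -0.0]
force: [0.1, 0.6, -0.1]
opening: 0.0254
```

Call:
step_arm(
  plan=[
    [0,0,0,0],
    [0,0,0,0],
  ],
)

```text
t: 2.35
ee_pos: [0.4235, 0.1283, 0.1507]
tcp_rot: [0.0, -0.088, 0.996, 0.0]
force: [-0.1, 0.5, -0.2]
opening: 0.0254
```

Call:
step_arm(
  plan=[
    [0,-5,-20,0],
    [0,0,-20,0],
    [0,0,-20,0],
    [0,0,-20,0],
    [0,0,-20,0],
    [0,0,-18,0],
    [0,0,-17,0],
    [0,0,0,0],
  ],
)

```text
t: 3.35
ee_pos: [0.4228, 0.1238, 0.0149]
tcp_rot: [-0.001, -0.089, 0.996, 0.0]
force: [0.0, 0.5, 0.4]
opening: 0.0253
```

Run:
```python
from h import *; import cv2
a=r.capture('top')[185:325,240:450,::-1]; b=r.capture('side')[210:310,240:420,::-1]
a=cv2.resize(a,(630,420),interpolation=cv2.INTER_CUBIC); b=cv2.resize(b,(630,350),interpolation=cv2.INTER_CUBIC)
cv2.imwrite('pics/c2.png',cv2.resize(np.vstack([a,b]),(491,600)))
print(r.read_state()['ee_pos'],r.read_state()['force'])
```

```text
[0.42370392 0.12368265 0.01590232] [-0.73850462  0.06665704  0.2629728 ]
```

View pics/c2.png

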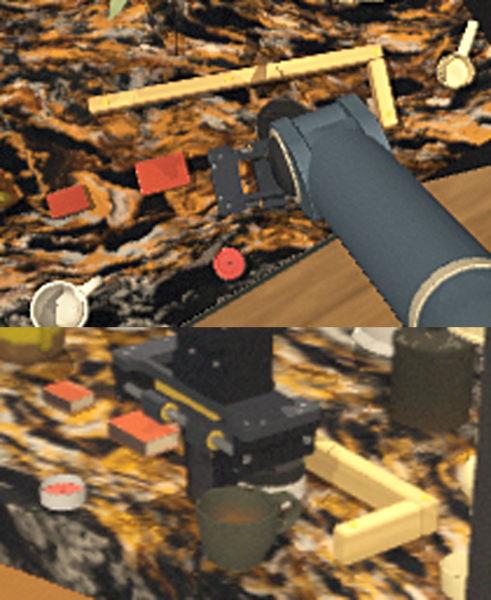

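Call:
step_arm(
  plan=[
    [5,0.9,0,0],
    [5,0.9,0,0],
    [5,0.9,0,0],
    [5,0.9,0,0],
    [5,0.9,0,0],
    [5,0.9,0,0],
    [4,0.7,0,0],
    [4,0.7,0,0],
  ],
)

```text
t: 4.45
ee_pos: [0.4616, 0.1296, 0.0155]
tcp_rot: [-0.0, -0.088, 0.996, 0.0]
force: [-1.1, -0.4, 0.2]
opening: 0.0254
```

Call:
step_arm(
  plan=[
    [2,0.35,0,0],
    [1,0.2,0,0],
    [0,0,0,0],
  ],
)

```text
t: 4.82
ee_pos: [0.4632, 0.1299, 0.0154]
tcp_rot: [-0.001, -0.088, 0.996, -0.0]
force: [-3.6, -0.1, 1.7]
opening: 0.0252
```

Call:
step_arm(
  plan=[
    [-10,-1.75,0,0],
    [-10,-1.75,0,0],
    [-3.6,20.5,0,0],
    [-3.6,20.5,0,0],
    [-3.6,20.5,0,0],
    [21,3.7,0,0],
    [21,3.7,0,0],
    [0,0,0,0],
  ],
  claw=0,
)

```text
t: 5.82
ee_pos: [0.4769, 0.1958, 0.0159]
tcp_rot: [0.001, -0.087, 0.996, 0.0]
force: [-0.1, -0.6, -0.0]
opening: 0.0002
```

```bash
cat >> h.py <<'E'
def rail(p,C=(.552,.029),a=.175):
    d=np.array(p[:2])-C; return np.array([d@[np.cos(a),np.sin(a)],d@[-np.sin(a),np.cos(a)]]).round(4)
E
python3 - <<'E'
from h import *; import cv2
a=r.capture('top')[185:325,240:450,::-1]; b=r.capture('side')[210:310,240:420,::-1]
a=cv2.resize(a,(630,420),interpolation=cv2.INTER_CUBIC); b=cv2.resize(b,(630,350),interpolation=cv2.INTER_CUBIC)
cv2.imwrite('pics/c3.png',cv2.resize(np.vstack([a,b]),(491,600)))
s=r.read_state();print(s['ee_pos'],rail(s['ee_pos']),s['force'],s['opening'])
E
```

```text
[0.47452852 0.19510939 0.01540887] [-0.0474  0.1771] [-1.09291699  0.52670485 -1.02757551] 0.0007222188743441177
```

View pics/c3.png

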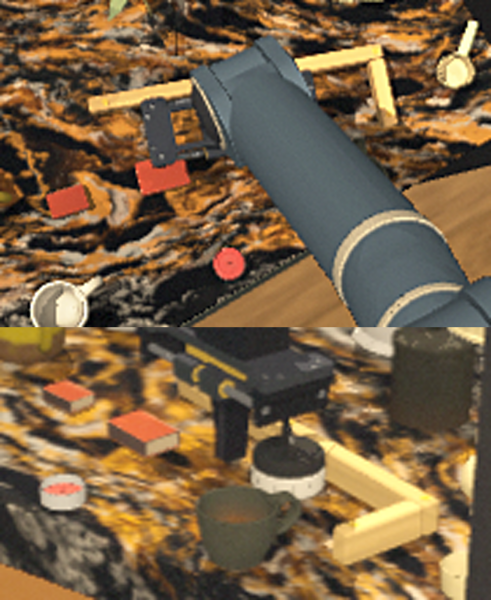

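Call:
step_arm(
  plan=[
    [1.13,-6.4,0,0],
    [1.13,-6.4,0,0],
    [1.13,-6.4,0,0],
    [1.13,-6.4,0,0],
    [1.13,-6.4,0,0],
    [1.13,-6.4,0,0],
    [1.13,-6.4,0,0],
    [1.13,-6.4,0,0],
  ],
)

```text
t: 6.92
ee_pos: [0.4845, 0.1439, 0.0155]
tcp_rot: [-0.0, -0.088, 0.996, 0.0]
force: [-2.1, 2.1, 0.4]
opening: 0.0001
```

Call:
step_arm(
  plan=[
    [1.13,-6.4,0,0],
    [1.13,-6.4,0,0],
    [1.13,-6.4,0,0],
    [1.13,-6.4,0,0],
    [1.13,-6.4,0,0],
    [1.13,-6.4,0,0],
  ],
)

```text
t: 7.68
ee_pos: [0.4915, 0.1054, 0.0156]
tcp_rot: [-0.0, -0.087, 0.996, 0.0]
force: [-1.5, 1.9, 1.3]
opening: 0.0003
```

Call:
step_arm(
  plan=[
    [0.7,-3.9,0,0],
    [0.5,-3,0,0],
    [0,0,0,0],
  ],
)

```text
t: 8.05
ee_pos: [0.4928, 0.0986, 0.0156]
tcp_rot: [0.0, -0.087, 0.996, -0.0]
force: [-0.2, 0.8, -0.2]
opening: 0.0005
```

Run:
```python
from h import *; import cv2
b=r.capture('side')[210:310,240:420,::-1]
cv2.imwrite('pics/c4.png',cv2.resize(b,(792,440),interpolation=cv2.INTER_CUBIC))
s=r.read_state();print(s['ee_pos'],rail(s['ee_pos']),s['force'],s['opening'])
```

```text
[0.49301049 0.09871393 0.01562545] [-0.046   0.0789] [-0.18163525  0.1129704   0.7743772 ] 0.00029930493803261254
```

View pics/c4.png

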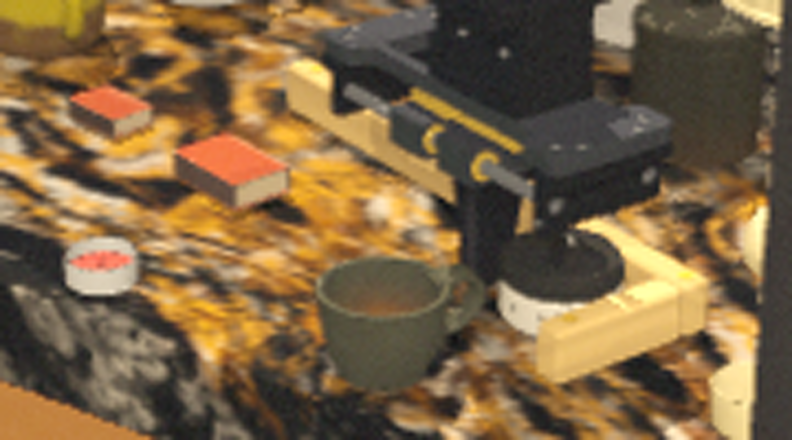

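The timer is nearly at the side bar (crop px (560,270)), but I see no contact force yet. I'll creep on.

Call:
step_arm(
  plan=[
    [0.35,-2,0,0],
    [0.35,-2,0,0],
    [0,0,0,0],
  ],
)

```text
t: 8.48
ee_pos: [0.4935, 0.0948, 0.0156]
tcp_rot: [0.0, -0.087, 0.996, -0.0]
force: [-1.4, 0.2, 0.1]
opening: 0.0004
```

Call:
step_arm(
  plan=[
    [0.35,-2,0,0],
    [0,0,0,0],
  ],
)

```text
t: 8.72
ee_pos: [0.4937, 0.0929, 0.0156]
tcp_rot: [0.0, -0.087, 0.996, 0.0]
force: [-1.2, 0.5, 0.0]
opening: 0.0003
```

Call:
step_arm(
  plan=[
    [0.35,-2,0,0],
    [0,0,0,0],
  ],
)

```text
t: 8.98
ee_pos: [0.4939, 0.0918, 0.0157]
tcp_rot: [-0.0, -0.088, 0.996, 0.0]
force: [-1.8, 3.2, 2.4]
opening: 0.0004
```

Call:
step_arm(
  plan=[
    [0.35,-2,0,0],
    [0,0,0,0],
  ],
)

```text
t: 9.22
ee_pos: [0.494, 0.0915, 0.0157]
tcp_rot: [-0.0, -0.089, 0.996, 0.001]
force: [-1.9, 7.5, 2.5]
opening: 0.0004
```

Run:
```python
from h import *; import cv2
b=r.capture('side')[230:310,310:420,::-1]
cv2.imwrite('pics/c5.png',cv2.resize(b,(770,560),interpolation=cv2.INTER_CUBIC))
s=r.read_state();print(s['ee_pos'],rail(s['ee_pos']),s['force'],s['opening'])
```

```text
[0.49397429 0.09148411 0.01575539] [-0.0463  0.0716] [-2.14779768  7.50770793  2.91194044] 0.0005153268293807088
```

View pics/c5.png

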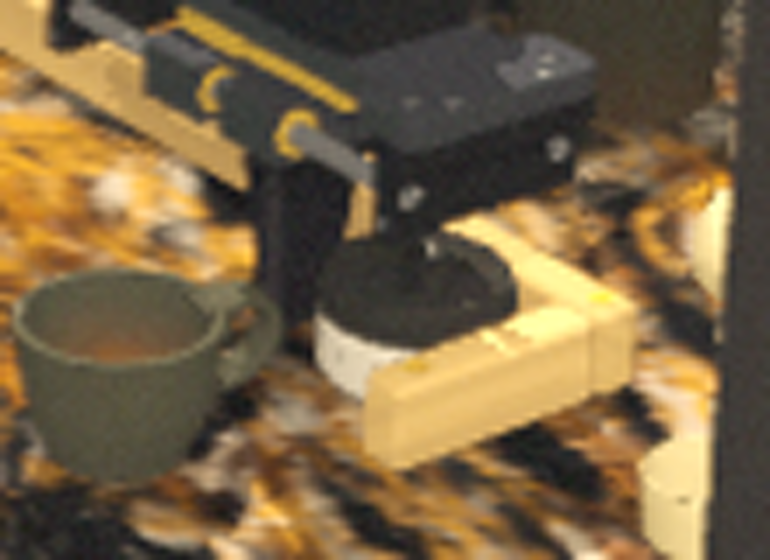

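Call:
step_arm(
  plan=[
    [-2,10,0,0],
    [-5,27,0,0],
    [-5,27,0,0],
    [-29,-5,0,0],
    [-29,-5,0,0],
    [-29,-5,0,0],
    [-4,21,0,0],
    [-4,21,0,0],
  ],
  claw=0,
)

```text
t: 10.28
ee_pos: [0.3876, 0.1797, 0.0157]
tcp_rot: [0.0, -0.087, 0.996, -0.0]
force: [0.5, 0.5, 0.5]
opening: 0.0004
```

Call:
step_arm(
  plan=[
    [-4,21,0,0],
    [-4,21,0,0],
    [-4,21,0,0],
    [-3,18,0,0],
    [0,0,0,0],
  ],
  claw=0.23,
)

```text
t: 10.9
ee_pos: [0.3724, 0.2621, 0.0156]
tcp_rot: [0.0, -0.089, 0.996, 0.0]
force: [-0.9, 0.1, -0.5]
opening: 0.0196
```

Run:
```python
from h import *; import cv2
a=r.capture('top')[185:325,240:450,::-1]; b=r.capture('side')[210:310,240:420,::-1]
a=cv2.resize(a,(630,420),interpolation=cv2.INTER_CUBIC); b=cv2.resize(b,(630,350),interpolation=cv2.INTER_CUBIC)
cv2.imwrite('pics/c6.png',cv2.resize(np.vstack([a,b]),(491,600)))
s=r.read_state();print(s['ee_pos'],rail(s['ee_pos']),s['force'],s['opening'])
```

```text
[0.37239314 0.26017137 0.01543144] [-0.1366  0.2589] [-0.2609933  -0.13297748 -0.2847162 ] 0.01989661255276854
```

View pics/c6.png

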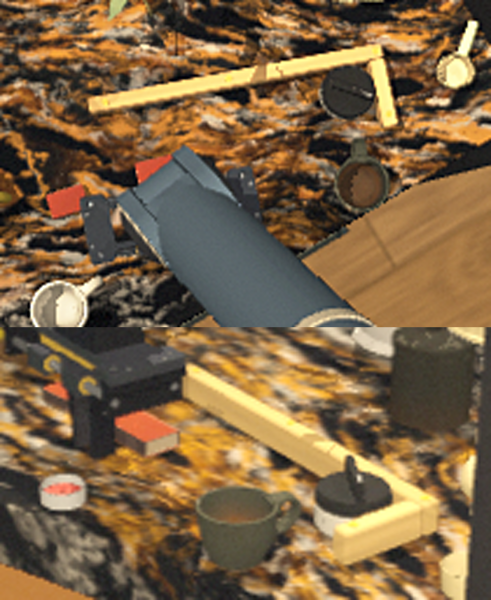

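Call:
step_arm(
  plan=[
    [6.9,1.2,0,0],
    [6.9,1.2,0,0],
    [6.9,1.2,0,0],
    [6.9,1.2,0,0],
    [6.9,1.2,0,0],
    [6.9,1.2,0,0],
    [6.9,1.2,0,0],
    [6.9,1.2,0,0],
  ],
)

```text
t: 12.0
ee_pos: [0.428, 0.2707, 0.0156]
tcp_rot: [0.0, -0.088, 0.996, 0.0]
force: [-0.1, 0.4, -0.4]
opening: 0.0199
```

Call:
step_arm(
  plan=[
    [5,0.9,0,0],
    [5,0.9,0,0],
    [5,0.9,0,0],
    [5,0.9,0,0],
    [4,0.7,0,0],
    [2,0.35,0,0],
    [2,0.35,0,0],
    [0,0,0,0],
  ],
)

```text
t: 13.0
ee_pos: [0.4557, 0.2756, 0.0156]
tcp_rot: [0.0, -0.087, 0.996, 0.0]
force: [0.2, 0.5, 0.8]
opening: 0.0201
```

Call:
step_arm(
  plan=[
    [2,0.35,0,0],
    [0,0,0,0],
  ],
)

```text
t: 13.25
ee_pos: [0.4563, 0.2756, 0.0154]
tcp_rot: [-0.001, -0.088, 0.996, -0.0]
force: [-4.4, -0.7, 2.8]
opening: 0.0201
```

Call:
step_arm(
  plan=[
    [-9,-1.6,0,0],
    [-9,-1.6,0,0],
    [-3.5,19.7,0,0],
    [-3.5,19.7,0,0],
    [-3.5,19.7,0,0],
    [22,3.9,0,0],
    [22,3.9,0,0],
    [0,0,0,0],
  ],
  claw=0,
)

```text
t: 14.25
ee_pos: [0.4744, 0.3411, 0.0156]
tcp_rot: [0.001, -0.087, 0.996, 0.0]
force: [-0.1, 0.0, -0.6]
opening: 0.0003
```

Run:
```python
from h import *; import cv2
a=r.capture('top')[195:265,270:430,::-1]; b=r.capture('side')[210:310,240:420,::-1]
a=cv2.resize(a,(720,315),interpolation=cv2.INTER_CUBIC); b=cv2.resize(b,(504,280),interpolation=cv2.INTER_CUBIC)
b=cv2.copyMakeBorder(b,0,0,0,216,cv2.BORDER_CONSTANT)
cv2.imwrite('pics/c7.png',np.vstack([a,b]))
s=r.read_state();print(s['ee_pos'],rail(s['ee_pos']),s['force'],s['opening'])
```

```text
[0.47199984 0.34024289 0.01519576] [-0.0246  0.3204] [-0.20171549 -0.66466577 -0.10425957] 0.0005820595126882384
```

View pics/c7.png

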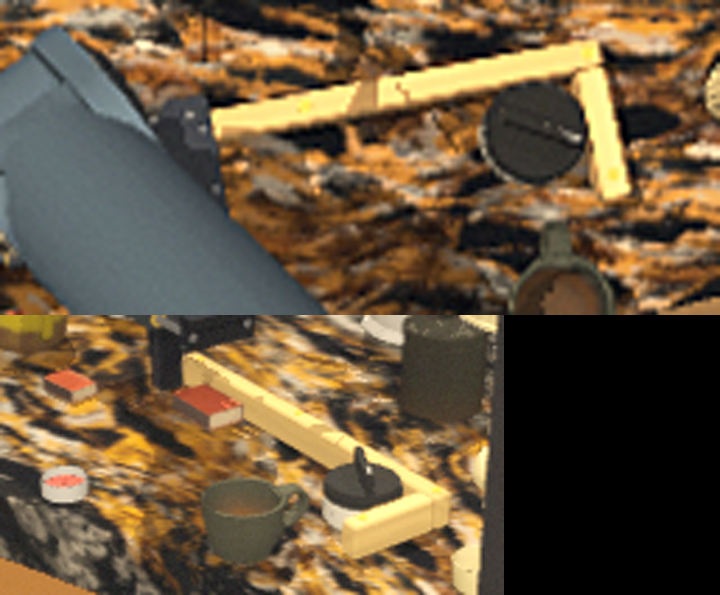

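Call:
step_arm(
  plan=[
    [1.31,-7.4,0,0],
    [1.31,-7.4,0,0],
    [1.31,-7.4,0,0],
    [1.31,-7.4,0,0],
    [1.31,-7.4,0,0],
    [1.31,-7.4,0,0],
    [1.31,-7.4,0,0],
    [1.31,-7.4,0,0],
  ],
)

```text
t: 15.35
ee_pos: [0.4837, 0.28, 0.0156]
tcp_rot: [0.0, -0.088, 0.996, 0.0]
force: [0.1, 1.3, -0.1]
opening: 0.0004
```

Call:
step_arm(
  plan=[
    [1.31,-7.4,0,0],
    [1.31,-7.4,0,0],
    [1.31,-7.4,0,0],
    [1.31,-7.4,0,0],
    [1.31,-7.4,0,0],
    [1.31,-7.4,0,0],
    [1.31,-7.4,0,0],
    [1.31,-7.4,0,0],
  ],
)

```text
t: 16.35
ee_pos: [0.4941, 0.2208, 0.0156]
tcp_rot: [-0.0, -0.087, 0.996, 0.0]
force: [-0.0, -0.5, 0.8]
opening: 0.0003
```

Run:
```python
from h import *; import cv2
b=r.capture('side')[210:310,240:420,::-1]
cv2.imwrite('pics/c8.png',cv2.resize(b,(792,440),interpolation=cv2.INTER_CUBIC))
s=r.read_state();print(s['ee_pos'],rail(s['ee_pos']),s['force'])
T=lambda x,y:(270+(x+.5)/4.5-.5,195+(y+.5)/4.5-.5)
print('timer',rail(at('top',T(534,132),.038)),'inner',rail(at('top',T(578,71),.03)),'side in',rail(at('top',T(599,199),.03)))
```

```text
[0.49430328 0.21937505 0.01554097] [-0.0237  0.1975] [-0.41365293 -1.15289972  0.27533196]
timer [-0.031   0.0339] inner [ 0.0013 -0.0011] side in [-0.077   0.0019]
```

View pics/c8.png

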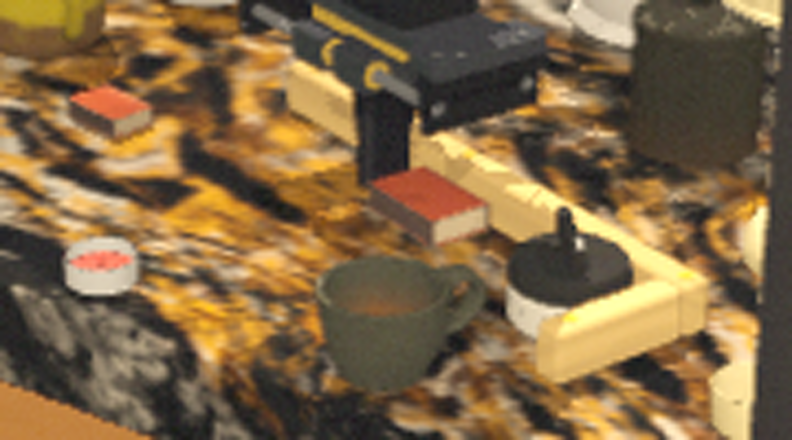

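Call:
step_arm(
  plan=[
    [1.27,-7.2,0,0],
    [1.27,-7.2,0,0],
    [1.27,-7.2,0,0],
    [1.27,-7.2,0,0],
    [1.27,-7.2,0,0],
    [1.27,-7.2,0,0],
    [0.9,-5,0,0],
    [0.9,-5,0,0],
  ],
)

```text
t: 17.4
ee_pos: [0.5035, 0.1678, 0.0156]
tcp_rot: [-0.0, -0.088, 0.996, 0.0]
force: [0.4, 0.2, 0.0]
opening: 0.0004
```

Call:
step_arm(
  plan=[
    [0.6,-3.5,0,0],
    [0.5,-3,0,0],
    [0,0,0,0],
  ],
)

```text
t: 17.77
ee_pos: [0.5046, 0.1613, 0.0156]
tcp_rot: [-0.0, -0.087, 0.996, -0.0]
force: [-0.3, 0.6, 0.3]
opening: 0.0007
```

Call:
step_arm(
  plan=[
    [0.35,-2,0,0],
    [0,0,0,0],
  ],
)

```text
t: 18.02
ee_pos: [0.5049, 0.1595, 0.0156]
tcp_rot: [-0.0, -0.087, 0.996, 0.0]
force: [0.3, -0.3, -0.5]
opening: 0.0004
```

```bash
cat >> h.py <<'E'
def box():
    import cv2
    im=r.capture('side'); h=cv2.cvtColor(im,cv2.COLOR_RGB2HSV)
    m=(((h[...,0]<8)|(h[...,0]>174))&(h[...,1]>150)&(h[...,2]>70)).astype('uint8'); m[:210]=0;m[310:]=0;m[:,:285]=0;m[:,420:]=0
    n,l,st,_=cv2.connectedComponentsWithStats(m); k=1+st[1:,4].argmax()
    ys,xs=np.nonzero(l==k); W=np.array([rail(at('side',(x,y),.016)) for x,y in zip(xs,ys)],'float32')*1000
    print('box n',len(W),'minAreaRect mm (rail)',cv2.minAreaRect(W),'mean',W.mean(0))
E
python3 - <<'E'
from h import *
s=r.read_state();print(rail(s['ee_pos']),s['force']); box()
E
```

```text
[-0.0237  0.1367] [ 0.26412225 -0.34569548 -0.46036315]
box n 116 minAreaRect mm (rail) ((-22.91378402709961, 98.2210464477539), (34.792972564697266, 53.965660095214844), 0.9219226241111755) mean [-24.024137 101.30347 ]
```

Call:
step_arm(
  plan=[
    [0.35,-2,0,0],
    [0.35,-2,0,0],
    [0,0,0,0],
  ],
)

```text
t: 18.45
ee_pos: [0.5056, 0.1552, 0.0156]
tcp_rot: [-0.0, -0.087, 0.996, -0.0]
force: [-0.1, 0.2, 0.6]
opening: 0.0006
```

Call:
step_arm(
  plan=[
    [0.35,-2,0,0],
    [0,0,0,0],
  ],
)

```text
t: 18.7
ee_pos: [0.506, 0.1533, 0.0156]
tcp_rot: [-0.0, -0.087, 0.996, -0.0]
force: [-0.3, 0.6, 0.3]
opening: 0.001
```

Call:
step_arm(
  plan=[
    [0.35,-2,0,0],
    [0,0,0,0],
  ],
)

```text
t: 18.95
ee_pos: [0.5063, 0.1514, 0.0156]
tcp_rot: [-0.0, -0.087, 0.996, 0.0]
force: [0.6, 0.1, -0.0]
opening: 0.0004
```

Call:
step_arm(
  plan=[
    [0.35,-2,0,0],
    [0,0,0,0],
  ],
)

```text
t: 19.2
ee_pos: [0.5068, 0.1509, 0.0158]
tcp_rot: [0.0, -0.088, 0.996, 0.001]
force: [-1.0, 4.3, -0.0]
opening: 0.0004
```

Call:
step_arm(
  plan=[
    [0.2,-1,0,0],
    [0,0,0,0],
  ],
)

```text
t: 19.45
ee_pos: [0.507, 0.1508, 0.0159]
tcp_rot: [0.001, -0.088, 0.996, 0.001]
force: [-0.8, 6.0, 0.2]
opening: 0.0006
```

Run:
```python
from h import *
s=r.read_state();print(rail(s['ee_pos']),s['force']); box()
```

```text
[-0.0231  0.1278] [-0.83080461  5.98941639  0.21417855]
box n 104 minAreaRect mm (rail) ((-22.66659164428711, 93.96221160888672), (47.25589370727539, 35.01198959350586), 87.33135986328125) mean [-24.23462  97.80096]
```

Call:
step_arm(
  plan=[
    [-0.9,5,0,0],
    [-1.7,10,0,0],
    [-26,-4.5,0,0],
    [-26,-4.5,0,0],
    [3.9,-22,0,0],
    [3.9,-22,0,0],
    [8,1.4,0,0],
    [7,1.2,0,0],
  ],
)

```text
t: 20.5
ee_pos: [0.4758, 0.1141, 0.0156]
tcp_rot: [0.0, -0.088, 0.996, 0.0]
force: [0.9, -0.4, 0.0]
opening: 0.0003
```

Call:
step_arm(
  plan=[
    [3,0.5,0,0],
    [3,0.5,0,0],
    [2,0.35,0,0],
    [0,0,0,0],
  ],
)

```text
t: 21.0
ee_pos: [0.483, 0.1146, 0.0156]
tcp_rot: [-0.0, -0.088, 0.996, 0.0]
force: [0.2, -0.1, 0.0]
opening: 0.0002
```

Call:
step_arm(
  plan=[
    [2,0.35,0,0],
    [0,0,0,0],
  ],
)

```text
t: 21.25
ee_pos: [0.4851, 0.1148, 0.0156]
tcp_rot: [-0.0, -0.087, 0.996, 0.0]
force: [0.9, 0.2, 0.1]
opening: 0.0007
```

Run:
```python
from h import *
s=r.read_state();print(rail(s['ee_pos']),s['force'])
```

```text
[-0.051   0.0962] [0.92805662 0.24310202 0.07054179]
```

Call:
step_arm(
  plan=[
    [2,0.35,0,0],
    [0,0,0,0],
  ],
)

```text
t: 21.5
ee_pos: [0.4854, 0.1148, 0.0153]
tcp_rot: [-0.002, -0.087, 0.996, -0.0]
force: [-4.4, -1.4, 3.9]
opening: 0.0006
```

Call:
step_arm(
  plan=[
    [1,0.2,0,0],
    [0,0,0,0],
  ],
)

```text
t: 21.75
ee_pos: [0.4855, 0.1148, 0.0152]
tcp_rot: [-0.003, -0.088, 0.996, -0.0]
force: [-6.7, -1.8, 5.9]
opening: 0.0006
```

Call:
step_arm(
  plan=[
    [-10,-1.7,0,0],
    [-18,-1,0,0],
    [0,0,20,0],
    [0,0,40,0],
    [0,10,50,0],
    [-5,50,40,0],
    [-5,55,0,0],
    [-5,55,0,0],
  ],
)

```text
t: 22.75
ee_pos: [0.446, 0.2834, 0.1658]
tcp_rot: [0.002, -0.087, 0.996, 0.001]
force: [0.9, 0.1, -0.6]
opening: 0.0004
```

Call:
step_arm(
  plan=[
    [-5,55,0,0],
    [-5,55,0,0],
    [-5,55,0,0],
    [0,0,0,0],
  ],
)

```text
t: 23.25
ee_pos: [0.4279, 0.4523, 0.1644]
tcp_rot: [0.0, -0.091, 0.996, 0.002]
force: [0.8, -0.9, -0.2]
opening: 0.0007
```

Run:
```python
from h import *; import cv2
s=r.read_state();print(s['ee_pos'],s['force']); box()
a=r.capture('top')[195:265,270:430,::-1]; b=r.capture('side')[210:310,240:420,::-1]
a=cv2.resize(a,(720,315),interpolation=cv2.INTER_CUBIC); b=cv2.resize(b,(504,280),interpolation=cv2.INTER_CUBIC)
b=cv2.copyMakeBorder(b,0,0,0,216,cv2.BORDER_CONSTANT)
cv2.imwrite('pics/c9.png',np.vstack([a,b]))
```

```text
[0.4278602  0.4523373  0.16438502] [ 0.78455426 -0.86358412 -0.17710491]
box n 4 minAreaRect mm (rail) ((-16.011274337768555, 85.46014404296875), (11.271201133728027, 2.1186747550964355), 27.47441864013672) mean [-16.025  86.05 ]
```

View pics/c9.png

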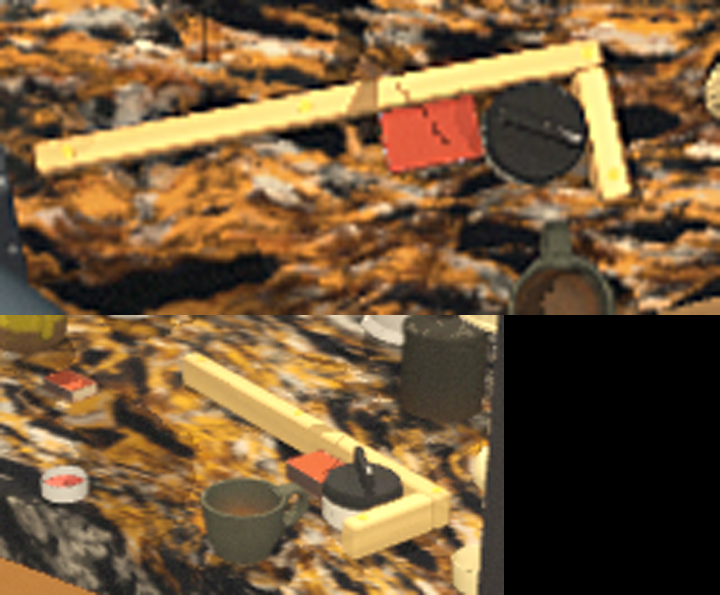

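The box lies flush along the bar (top crop corners about (380,112), (472,95), (484,155), (391,172)), with its end at the timer (534,132). I'll do a numeric check before handing in.

Run:
```python
from h import *
T=lambda x,y:(270+(x+.5)/4.5-.5,195+(y+.5)/4.5-.5)
W=np.array([rail(at('top',T(*p),.016)) for p in((380,112),(472,95),(484,155),(391,172))])
t=rail(at('top',T(534,132),.038)); c=W.mean(0); e=W[3]-W[2]
print('box',c,'angle',np.arctan2(-e[0],e[1]),'timer',t,'dist',np.linalg.norm(c-t))
if np.linalg.norm(c-t)<.068 and t[1]<.0365 and t[0]>-.0365 and c[0]>-.0245: r.close_job(); print('closed')
```

```text
box [-0.018475  0.091075] angle -0.0 timer [-0.031   0.0339] dist 0.05853081453388463
the job is handed in; nothing more can be done
closed
```

I pushed the timer into the corner of the rail, then pushed the match box flat against the back bar and along it until it met the timer. The job is handed in at about 23 s of the 67 s allowed; no verdict was reported.

**How it was done:** The timer went to the back bar first, using the slightly opened fingertips, and then along the bar with the fingers closed. The match box was pressed flush, slid along the bar to the timer and pressed flush once more. Each of these pushes ended with a clear rise in contact force, at most about 8 N.

**Last checks, in the rail frame, from the top view:**

| Check | Measured | Needed |
|---|---|---|
| Timer x | -31.0 mm | above -37.5 mm |
| Timer y | 33.9 mm | below 37.5 mm |
| Box x | -18.5 mm | above -26 mm |
| Box y | 91.1 mm | above 80 mm |
| Box angle to the bar | about 0 | below 0.12 rad |
| Distance between centres | 58.5 mm | below 71 mm |

**Other things on the worktop:** In the last pictures, those in view looked unmoved. I did not measure them, and the last crops did not show all of them.

**Checks that disagreed:**
- The 58.5 mm between centres is about 3 mm less than the roughly 61 mm that touching shapes allow. I put this down to picture reading error.
- The timer met the side bar about 6 mm further on than I had worked out. The image reading afterwards put it 2.4 mm beyond the ideal y.
- The last automatic box measurement from the side camera failed, because it found only 4 pixels. I used the corners read off the top view instead.

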